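Trip-test the stop mushroom of the sieve shaker

ROBOT

A 6-joint arm with a two-finger parallel gripper is mounted at the origin on the work surface. World frame = base frame: x ahead of the robot, y to its left, z up, the work surface at z = 0. Lengths are in m, angles in rad, forces in N, time in s.
With the tool pointing down it reaches from about 0.275 to 1 m from the base axis. Payload 8.4 kg.
Tool frame: the origin (TCP) lies on the centre line of the jaws, within the pads' length; the fingertips stand 17 mm ahead of it and the grasp point (between the pads) lies 2 mm behind it (bot.tcp_to_tips is the z of the fingertips in the tool frame, in m); z points along the fingers, y is the line along which they close (so a half turn about z gives the same grasp; the last joint's range is limited). The gripper opens to 85 mm and grips with 20 to 120 N. Pads are 22 mm wide; open, the fingers measure 114 mm over their backs; the gripper's body (76 mm by 85 mm) begins 54 mm behind the grasp point. The pads swing forward as they close: fully open they stand 13 mm farther back than shut.
Start: joints at [-1.128, 0.353, 1.633, -0, 1.155, -0.002], TCP at [0.269, -0.564, 0.248] pointing down, gripper open.
Joint ranges: [-2.63, 2.63], [-0.92, 2.1], [0.06, 2.66], [-1.3, 4.44], [0, 2.69], [-3.02, 3.02]. Speed limits (rad/s): [2.22, 2.22, 2.79, 3.14, 3.14, 3.14].

INTERFACE

Orientations are given as a unit quaternion [x, y, z, w].
In Python, from workcell import bot, hand, kinematics, get_obs, vision, hand_in gives the robot as it stands. The module is installed in compiled form; this text tells all that it offers. Calls block until the motion is done:
- bot.reach(position, orientation): joint-space move of the TCP to a pose.
- bot.servo_line(position, ori=None, velocity=0.15): straight line of the TCP; ori=None keeps the orientation; velocity is the mean speed in m/s.
- bot.goto_joints(angles): joint-space move.
- hand.move_gripper(opening, strength=None): finger opening in m; strength is the grip in N (None keeps the last); returns when the fingers have stopped.
- bot.dwell(seconds).
- kinematics.solve_ik(position, orientation): joint angles nearest the present ones, or None.
- get_obs(): the state.
- vision.read_camera(name): name is "side" or "top"; returns a dict with "frame" (420x560x3 uint8, red, green, blue), "intrinsics" (3x3 intrinsics, pixels), "dist" ([k1, k2, p1, p2, k3] as OpenCV has them; the pictures are not rectified), "view" (4x4, takes a point from world to camera coordinates). Camera axes: x right, y down, z forward; pixel columns grow to the right and rows downward; lengths in m; the calibration is good to about 2 mm. A picture is of the moment at which its call begins. There is no depth.
A pose or a line that the arm cannot do raises bot.IKError and nothing moves.
- hand_in(): hands the job in; it is judged then, once.
The state is a dict: "time_s": time; "joint_pos": joint angles; "joint_vel": joint speeds; "joint_efforts": joint torques, N m; "position": TCP position; "orientation": TCP orientation; "wrist_force": force on the tool from outside, world axes, zero at the start; "ft_torque": the same for the moment, N m; "gripper_width": finger opening in m; "grip_force": force on a finger pad.
Only numpy, scipy, OpenCV 4.12 (cv2) and the standard library are available. Lean on these libraries where they do the work, as an engineer would, in place of code of your own. Each camera call takes 0.05 s, during which the arm holds its last target. There are 200 camera calls.

TASK

Test the sieve shaker's stop: with light fingertip pressure push the red mushroom in until it latches, take the fingers off so that it stays down by itself, then nudge its grip bar clockwise (seen from above) with the fingertips until it springs back out, and afterwards press the blue reset button fully in and let it come back. Only touch and push: do not squeeze the mushroom hard or pull it up, do not press the green button, and leave the glassware and tools on the bench where they are.

Things in the scene. Friction and masses are not known exactly. Their poses are not given: they have to be found in the camera images.
- stop_station: Yellow box 100 x 100 x 65 mm, screwed to the bench, that carries the red mushroom stop on its top. Origin: centre of its underside, on the mushroom's upright axis; z is up.
- stop_top (a point): Centre of the flat top of the red mushroom's grip bar, on its upright axis, 115 mm above the bench when out; moves down and turns with the mushroom. The bar runs along this point's x axis: 64 mm long, 12 mm wide, standing 19 mm proud of the round red head (diameter 60 mm) below it. White line along the bar; white arrowheads on the head show the way to twist.
- stop_press (a joint): How far the mushroom is pushed in, m: 0 out, about 0.007 latched, 0.010 hard stop. Springy: the latch snaps when it is pushed past about 0.0075, at about 4 to 5 N; pushed to the hard stop it surely latches. It springs back unless latched. Negative: pulled up (2 N pulls it 4 mm up, spring back when let go).
- stop_twist (a joint): How far the mushroom is twisted clockwise seen from above, rad: 0 at rest, 1.3 at the stop. When it is latched, a twist past about 0.65 frees it and it springs up 7 mm; it takes about 0.07 N m at 0.65 rad and 0.12 N m at the stop. It can be turned only clockwise and a spring turns it back to 0, following the finger, when it is let go.
- reset_button_top (a point): Centre of the top of the blue round reset button, 34 mm in diameter, pressed straight down; 77 mm above the bench when out. It stands 10 mm proud of a black collar 50 mm in diameter, on a grey box 100 x 100 x 55 mm screwed to the bench.
- reset_button (a joint): How far the blue button is pressed, m: 0 out, 0.006 fully in (about 5 N); a spring brings it back.
- start_button_top (a point): Centre of the top of the green round start button, of the same size and on the same kind of grey box as the blue one. Not to be pressed.
- start_button (a joint): How far the green button is pressed, m: 0 out, 0.006 fully in.
- mortar: Loose white ceramic mortar bowl, 110 mm across, 65 mm high; origin under its centre. Bystander.
- jar: Loose amber glass jar with white cap, 60 mm across, 85 mm high; origin under its centre. Bystander.
- beaker: Loose glass beaker, 66 mm across, 85 mm high; origin under its centre. Bystander.
- tub: Loose small blue sample box with white lid, 108 x 83 x 79 mm; origin under its centre. Bystander.
- scissors: Loose scissors with red handles, lying flat, about 200 mm long; origin near the middle on the bench. Bystander.
- reagent: Loose white plastic bottle with blue cap, 72 mm across, 150 mm high; origin under its centre. Bystander.

How it is judged:
By the outcome, as a careful person would: the job done as asked, in the order asked, and still so for the second after the job is handed in, with the robot touching nothing.
It also fails if it takes over 54 s, if anything falls off the work surface, if the arm or the gripper's body presses on something with over 40 N, if the wrist force passes 120 N, or if a joint passes its speed limit or range.

## Working session

There is one attempt and no reset: what is moved stays moved. The work goes in short steps, each a Python script; the robot and the scene stay as the last script left them, time stands still between calls to the robot, and variables do not carry over. Pictures are saved under pics/ and viewed, at most 10 in all, crops included, and the job is handed in when it is done.

```bash
mkdir -p pics
python3 - <<'E'
from workcell import bot,hand,get_obs,vision
import cv2,numpy as np,pickle
for n in("side","top"):
    c=vision.read_camera(n);pickle.dump(c,open(n+".pkl","wb"))
    cv2.imwrite(f"pics/{n}0.png",c["frame"][:,:,::-1])
    print(n,np.round(c["view"],3).tolist(),c["intrinsics"].tolist(),c["dist"])
o=get_obs();print(o["time_s"],o["orientation"],bot.tcp_to_tips)
E
```

```text
side [[-0.966, -0.258, 0.007, 0.528], [-0.164, 0.594, -0.788, 0.149], [0.199, -0.762, -0.616, 1.19], [0.0, 0.0, 0.0, 1.0]] [[428.44661278859445, 0.0, 273.711528328923], [0.0, 428.44661278859445, 204.2351470616561], [0.0, 0.0, 1.0]] [-0.13134123  0.          0.          0.          0.        ]
top [[0.013, -1.0, -0.024, 0.02], [-0.999, -0.012, -0.041, 0.529], [0.04, 0.025, -0.999, 1.159], [0.0, 0.0, 0.0, 1.0]] [[464.57591853671573, 0.0, 270.1599448668154], [0.0, 464.57591853671573, 194.6591412596298], [0.0, 0.0, 1.0]] [0.02459487 0.         0.         0.         0.        ]
0.1 [ 9.75376692e-01  2.20544608e-01 -1.31907989e-04 -6.06604239e-04] 0.017
```

View pics/side0.png

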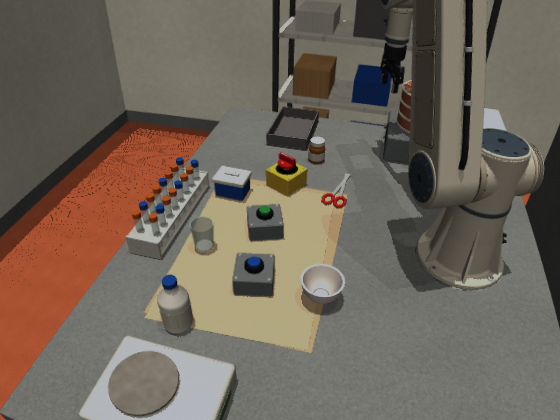

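View pics/top0.png

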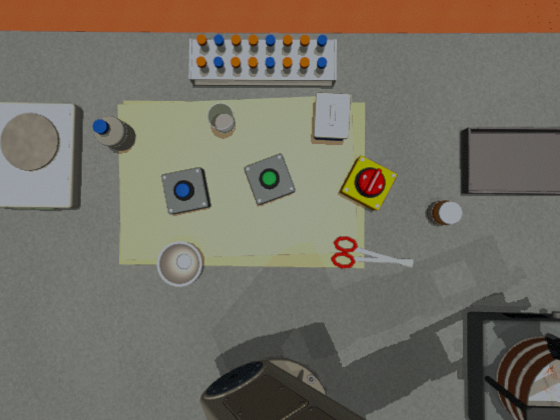

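The top view shows the red mushroom at about (371,182), the blue button at (184,190) and the green one at (269,179). I'll measure these and zoom in on the mushroom.

```bash
cat > h.py <<'E'
import cv2,numpy as np
def ray(c,uv,z):
    K,V=c["intrinsics"],c["view"]
    p=cv2.undistortPoints(np.array([[uv]],float),K,np.array(c["dist"]))[0,0]
    R,t=V[:3,:3],V[:3,3]; d=R.T@[p[0],p[1],1]; o=-R.T@t
    return o+d*(z-o[2])/d[2]
def proj(c,P):
    return cv2.projectPoints(np.array([P],float),cv2.Rodrigues(c["view"][:3,:3])[0],c["view"][:3,3],c["intrinsics"],np.array(c["dist"]))[0][0,0]
def blob(c,col,box):
    h=cv2.cvtColor(c["frame"],cv2.COLOR_RGB2HSV); H,S,V=cv2.split(h)
    m={"red":((H<8)|(H>172)),"blue":(H>105)&(H<130),"green":(H>45)&(H<80),"yellow":(H>24)&(H<34)}[col]&(S>150)&(V>60)
    x0,y0,x1,y1=box; k=np.zeros(m.shape,np.uint8);k[y0:y1,x0:x1]=m[y0:y1,x0:x1]
    n=max(cv2.findContours(k,0,2)[0],key=cv2.contourArea)
    return cv2.minEnclosingCircle(n),cv2.minAreaRect(n),n
E
python3 - <<'E'
import pickle;from h import *
T=pickle.load(open("top.pkl","rb"));S=pickle.load(open("side.pkl","rb"))
for col,bt,bs,z in(("red",(340,150,400,215),(265,150,312,195),.1),("yellow",(335,150,400,215),(260,150,312,195),.065),("blue",(165,170,205,212),(240,250,270,275),.075),("green",(250,160,290,200),(250,200,280,225),.075)):
    for n,c,b in(("T",T,bt),("S",S,bs)):
        (ct,r),ar,k=blob(c,col,b); print(col,n,np.round(ct,1),round(r,1),np.round(ray(c,ct,z),4),"rect",np.round(ar[0],1),np.round(ray(c,ar[0],z),4),ar[1],ar[2])
a=cv2.resize(T["frame"][145:220,335:405],None,fx=5.7,fy=5.7,interpolation=2)
b=cv2.resize(S["frame"][145:200,255:320],None,fx=6,fy=6,interpolation=2)
im=np.zeros((440,800,3),np.uint8);im[:a.shape[0],:a.shape[1]]=a;im[:b.shape[0],405:405+b.shape[1]]=b[:, :395]
cv2.imwrite("pics/c1.png",im[:,:,::-1])
E
```

```text
red T [371.7 180.7] 13.8 [ 0.5608 -0.2096  0.1   ] rect [371.5 181.5] [ 0.559  -0.2092  0.1   ] (25.0, 25.0) 90.0
red S [286.  159.6] 9.6 [ 0.5616 -0.2085  0.1   ] rect [285.5 162. ] [ 0.5598 -0.1938  0.1   ] (18.523319244384766, 12.923245429992676) 21.037511825561523
yellow T [368.7 182.1] 28.5 [ 0.5601 -0.2091  0.065 ] rect [368.6 182.4] [ 0.5593 -0.2089  0.065 ] (42.499942779541016, 41.75481414794922) 27.979473114013672
yellow S [286. 169.] 19.0 [ 0.5601 -0.2063  0.065 ] rect [285.9 171.7] [ 0.5568 -0.1905  0.065 ] (37.95259094238281, 16.479413986206055) 2.862405300140381
blue T [182.2 189.6] 7.3 [0.5361 0.2363 0.075 ] rect [182.  189.5] [0.5363 0.2367 0.075 ] (13.0, 14.0) 90.0
blue S [253.5 261. ] 6.5 [0.5365 0.2369 0.075 ] rect [253.5 261.5] [0.5359 0.2385 0.075 ] (9.0, 13.0) 90.0
green T [268.7 177.7] 7.1 [0.5671 0.0297 0.075 ] rect [268.5 177.5] [0.5675 0.0302 0.075 ] (13.0, 13.0) 90.0
green S [264.  209.5] 5.2 [0.5678 0.0315 0.075 ] rect [264. 209.] [0.5684 0.0293 0.075 ] (6.0, 10.0) 90.0
```

View pics/c1.png

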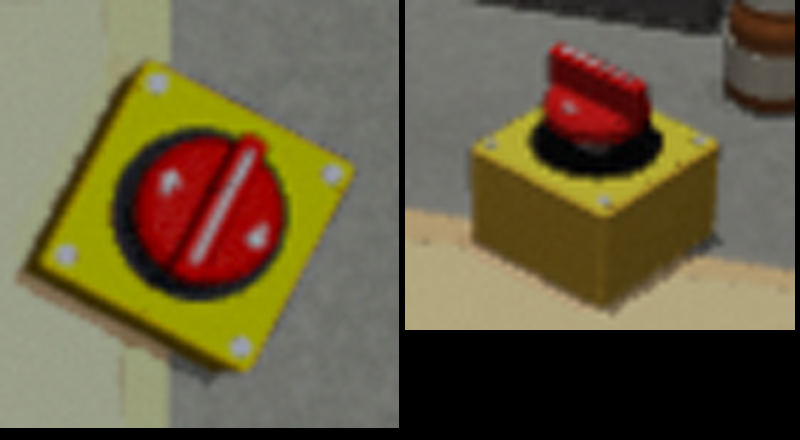

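Bar runs at about −27° through (0.560, −0.209). I'll press with closed fingers under force monitoring.

```bash
cat >> h.py <<'E'
from workcell import bot,hand,get_obs,vision
def q(deg): a=np.radians(deg)/2; return [np.cos(a),np.sin(a),0,0]
def st(tag=""):
    o=get_obs(); print(tag,"t%.2f"%o["time_s"],"tipz%.4f"%(o["position"][2]-.017),"F",np.round(o["wrist_force"],1),"M",np.round(o["ft_torque"],2)); return o
def push(x,y,z0,zmin,fmax):
    for z in np.arange(z0,zmin-1e-6,-.0015):
        bot.servo_line([x,y,z+.017],velocity=.03); o=st()
        if o["wrist_force"][2]>fmax: break
E
python3 - <<'E'
from h import *
hand.move_gripper(0,20);st()
bot.reach([.560,-.209,.165],q(65));st()
bot.servo_line([.560,-.209,.137],velocity=.08)
push(.560,-.209,.117,.105,12)
E
```

```text
t0.87 tipz0.2313 F [ 0.4  0.2 -0. ] M [0.05 0.04 0.05]
 t2.58 tipz0.1482 F [ 1.1 -0.3  0.1] M [0.01 0.01 0.04]
 t3.33 tipz0.1171 F [-0.6 -0.3 -0.6] M [ 0.03 -0.05  0.01]
 t3.58 tipz0.1156 F [ 0.4 -0.2  0.4] M [ 0.03 -0.02  0.  ]
 t3.83 tipz0.1141 F [-0.1 -0.7  1.1] M [-0.02 -0.05 -0.  ]
 t4.08 tipz0.1126 F [ 0.8 -0.6  1.2] M [-0.05 -0.1   0.02]
 t4.33 tipz0.1110 F [ 0.6 -0.1  2. ] M [-0.05 -0.08 -0.  ]
 t4.58 tipz0.1095 F [1.3 0.  1.1] M [-0.03 -0.15 -0.07]
 t4.83 tipz0.1080 F [ 1.3 -0.4  2.9] M [-0.03 -0.15 -0.02]
 t5.08 tipz0.1065 F [ 0.8 -0.4  4.3] M [-0.01 -0.16 -0.03]
 t5.33 tipz0.1052 F [0.6 0.3 4.6] M [-0.06 -0.13  0.03]
```

Run:
```python
from h import *
push(.560,-.209,.1043,.1025,9)
bot.servo_line([.560,-.209,.165],velocity=.08)
bot.reach([.52,-.03,.25],q(65));st("clear")
ims=[]
for n,b,s in(("top",(335,145,405,220),5),("side",(255,145,320,200),6)):
    c=vision.read_camera(n); f=c["frame"][b[1]:b[3],b[0]:b[2]]; ims.append(cv2.resize(f,None,fx=s,fy=s,interpolation=2))
im=np.zeros((380,750,3),np.uint8);im[:375,:350]=ims[0];im[:330,355:745]=ims[1]
cv2.imwrite("pics/c2.png",im[:,:,::-1])
```

```text
t5.58 tipz0.1050 F [-0.6 -0.1 10.1] M [0.06 0.13 0.03]
clear t7.10 tipz0.2324 F [ 0.4 -0.6 -0.3] M [ 0.01 -0.04 -0.02]
```

View pics/c2.png

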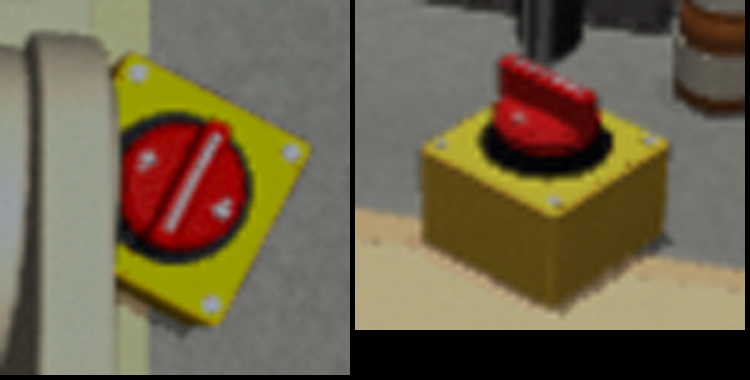

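The side view shows the bar top about 2 px lower (row ~154 against ~152) with the fingers off, so it is latched. Hard-stop contact also confirmed it (10 N). Now the twist, with fingers 40 mm apart either side of the bar and no squeezing.

Run:
```python
from h import *
C=[.560,-.209]; y0=-27.4+65+90
bot.reach(C+[.18],q(y0)); hand.move_gripper(.040); st("open")
bot.servo_line(C+[.097+.017],velocity=.06); st("down")
for d in(15,25,35,45,52,58,64,70,75):
    bot.reach(C+[.097+.017],q(y0-d)); o=st(d)
    if abs(o["ft_torque"][2])>.25: break
c=vision.read_camera("side"); cv2.imwrite("pics/c3.png",cv2.resize(c["frame"][120:220,220:350],None,fx=5,fy=5,interpolation=2)[:,:,::-1])
```

```text
open t8.93 tipz0.1631 F [0.7 0.  0.3] M [-0.03 -0.04 -0.02]
down t10.18 tipz0.0974 F [-0.2 -0.5  0.8] M [-0.01 -0.04  0.03]
15 t10.53 tipz0.0974 F [-0.1  0.2 -0.5] M [ 0.05  0.   -0.02]
25 t10.82 tipz0.0972 F [-0.4 -1.2  1.4] M [-0.11  0.01  0.03]
35 t11.12 tipz0.0971 F [-0.6 -2.  -0. ] M [-0.14 -0.    0.01]
45 t11.41 tipz0.0970 F [ 0.4 -2.   1.5] M [-0.29  0.06  0.02]
52 t11.66 tipz0.0970 F [-2.2 -1.   1.4] M [-0.2   0.39  0.09]
58 t11.91 tipz0.0970 F [-1.5 -0.3  2.6] M [-0.04  0.26  0.07]
64 t12.16 tipz0.0970 F [-1.2 -0.6  1.1] M [0.05 0.13 0.14]
70 t12.41 tipz0.0970 F [0.2 0.5 1.7] M [ 0.18 -0.03  0.11]
75 t12.66 tipz0.0971 F [0.4 1.9 2.2] M [ 0.18 -0.12  0.11]
```

View pics/c3.png

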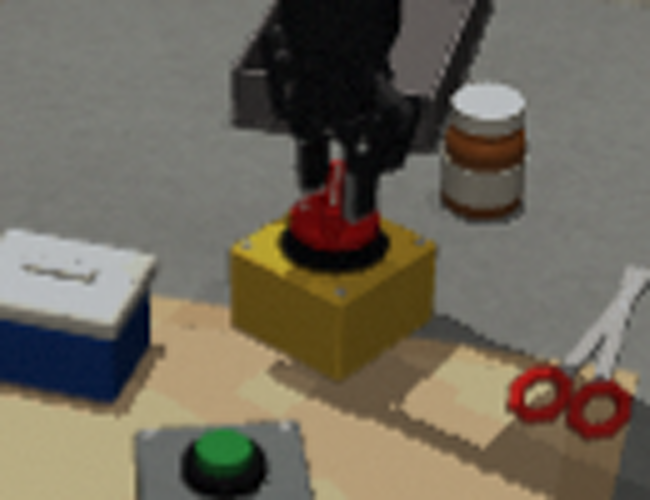

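The bar, seen nearly end-on at crop (337,185), has turned well past 0.65 rad. I'll unwind gently, withdraw straight up, and check.

Run:
```python
from h import *
C=[.560,-.209]; y0=-27.4+65+90
for d in(55,35,15,0): bot.reach(C+[.097+.017],q(y0-d)); st(d)
bot.servo_line(C+[.18],velocity=.08); st("up")
hand.move_gripper(0); bot.reach([.537,.237,.20],q(90));st("blue")
ims=[]
for n,b,s in(("top",(335,145,405,220),5),("side",(255,145,320,200),6)):
    c=vision.read_camera(n); f=c["frame"][b[1]:b[3],b[0]:b[2]]; ims.append(cv2.resize(f,None,fx=s,fy=s,interpolation=2))
im=np.zeros((380,750,3),np.uint8);im[:375,:350]=ims[0];im[:330,355:745]=ims[1]
cv2.imwrite("pics/c4.png",im[:,:,::-1])
```

```text
55 t13.13 tipz0.0969 F [-0.7  0.1  2.7] M [0.   0.17 0.02]
35 t13.56 tipz0.0968 F [-1.5 -1.6  1.9] M [-0.22  0.28  0.05]
15 t13.98 tipz0.0969 F [ 0.4 -0.7  0.2] M [ 0.02  0.   -0.06]
0 t14.34 tipz0.0970 F [-0.  -0.7 -0.1] M [ 0.   -0.04  0.03]
up t15.32 tipz0.1626 F [ 0.  -0.1  0.1] M [0.03 0.02 0.02]
blue t17.43 tipz0.1830 F [0.1 0.5 0.2] M [ 0.04 -0.    0.  ]
```

View pics/c4.png

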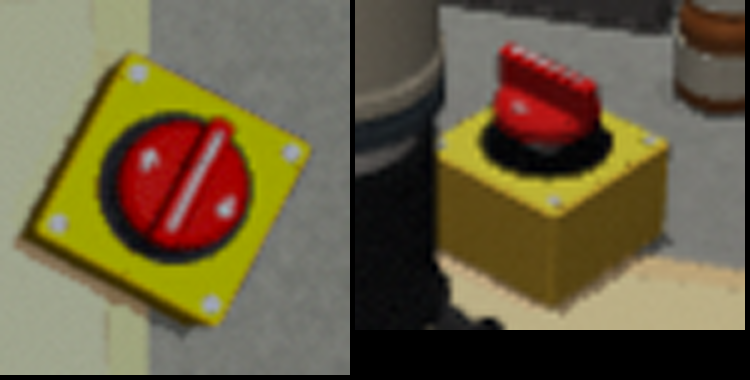

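The bar top is back at its original row (~152) and at rest angle, so the mushroom is out. Now the blue button.

Run:
```python
from h import *
C=[.536,.237]
bot.servo_line(C+[.079+.017],ori=q(90),velocity=.08)
push(*C,.0785,.0675,9); bot.dwell(.3); st("hold")
bot.servo_line(C+[.25],velocity=.1)
bot.reach([.35,-.45,.3],q(40)); bot.dwell(.5); st("end")
for n in("top","side"):
    c=vision.read_camera(n); cv2.imwrite(f"pics/{n}5.png",c["frame"][:,:,::-1])
    if n=="top": print(blob(c,"blue",(165,170,205,212))[0],blob(c,"red",(340,150,400,215))[0])
    else: print(blob(c,"blue",(240,250,270,275))[0],blob(c,"red",(265,150,312,195))[0])
```

```text
t19.23 tipz0.0788 F [ 0.4 -0.3  0.5] M [-0.06  0.01  0.  ]
 t19.48 tipz0.0771 F [ 0.6 -0.2  1. ] M [ 0.02 -0.07  0.01]
 t19.73 tipz0.0756 F [0.7 0.7 2.7] M [-0.02 -0.09  0.05]
 t19.98 tipz0.0740 F [ 0.7 -0.9  2.9] M [ 0.02 -0.08  0.02]
 t20.23 tipz0.0726 F [ 0.5 -1.   4. ] M [ 0.08 -0.12 -0.02]
 t20.48 tipz0.0711 F [1.6 0.1 4.7] M [ 0.03 -0.09 -0.  ]
 t20.73 tipz0.0708 F [-3.1 -1.1 19.3] M [-0.23  0.65 -0.01]
hold t21.02 tipz0.0708 F [-3.  -0.8 18.8] M [-0.27  0.61 -0.02]
end t25.83 tipz0.2830 F [ 0.1 -0.5  0.1] M [-0.04  0.04  0.03]
((182.1666717529297, 189.5), 7.322057723999023) ((371.7173767089844, 180.71739196777344), 13.79625415802002)
((253.5, 261.0), 6.576573371887207) ((285.9851379394531, 159.62376403808594), 9.626455307006836)
```

View pics/side5.png

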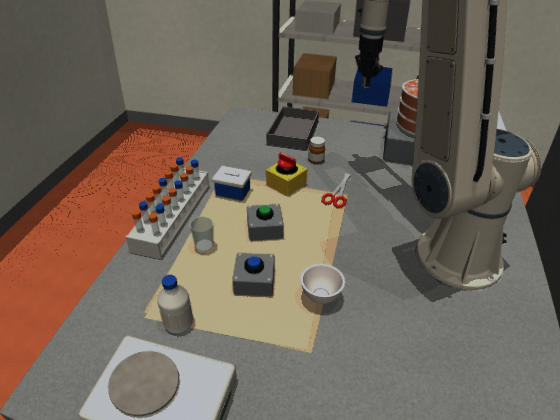

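The blue button at (253,261) and the mushroom at (286,160) are back at their starting pixel positions, and nothing else has moved.

```bash
python3 -c "
from workcell import hand_in
print(hand_in())"
```

```text
the job is handed in; nothing more can be done
None
```

The job is handed in: the mushroom latched and stayed down by itself, a clockwise nudge made it spring back out, and the blue reset went fully in and came back; the green button and the bench items were left alone, in about 26 s.

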